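Close the boot clamp on an ankle boot

ROBOT

A 6-joint arm with a two-finger parallel gripper is mounted at the origin on the work surface. World frame = base frame: x ahead of the robot, y to its left, z up, the work surface at z = 0. Lengths are in mm, angles in rad, forces in N, time in s.
With the tool pointing down it reaches from about 350 to 850 mm from the base axis. Payload 8.1 kg.
Tool frame: the origin (TCP) lies where the fingers leave the gripper's body, on its centre line; the fingertips stand 73 mm ahead of it and the grasp point (between the pads) lies 54 mm ahead of it; z points along the fingers, y is the line along which they close (so a half turn about z gives the same grasp; the last joint's range is limited). The gripper opens to 85 mm and grips with 20 to 120 N. Pads are 22 mm wide; open, the fingers measure 114 mm over their backs; the gripper's body (76 mm by 85 mm) begins 54 mm behind the grasp point. The pads swing forward as they close: fully open they stand 13 mm farther back than shut.
Start: joints at [1.185, 0.13, 1.488, -0, 1.523, -0.085], TCP at [177.749, 573.072, 303.892] pointing down, gripper open.
Joint ranges: [-2.96, 2.96], [-0.89, 2.26], [0.02, 2.5], [-1.34, 4.48], [0, 2.73], [-2.66, 2.66]. Speed limits (rad/s): [2.39, 2.39, 2.79, 3.14, 3.14, 3.14].

INTERFACE

Orientations are given as a unit quaternion [x, y, z, w].
In Python, from rig import arm gives the robot as it stands. Calls block until the motion is done:
- arm.move_to(position, orientation): joint-space move of the TCP to a pose.
- arm.move_straight(position, attitude=None, feed=150): straight line of the TCP; attitude=None keeps the orientation; feed is the mean speed in mm/s.
- arm.move_joints(angles): joint-space move.
- arm.ungrasp() and arm.grab(f_grip=None): open the fingers fully, or close them until they stop; f_grip is the grip in N (None keeps the last).
- arm.wait(seconds).
- arm.ik(position, orientation): joint angles nearest the present ones, or None.
- arm.read_state(): the state.
- arm.get_image(name): name is "side" or "top"; returns the picture (384x512x3 uint8, red, green, blue); there is no depth.
- arm.camera_params(name): a dict with "fx", "fy", "cx", "cy" (pixels), "k1" (the pictures are not rectified: a ray, as slopes to the right and down, at radius r is drawn at 1 + k1 r^2 times it, then the intrinsics apply), "T" (4x4, takes a point from camera to world coordinates). Camera axes: x right, y down, z forward; pixel columns grow to the right and rows downward; lengths in mm; the calibration is good to about 2 mm. A picture is of the moment at which its call begins. camera_params takes no time and is no camera call.
A pose or a line that the arm cannot do raises arm.IKError and nothing moves.
- arm.hand_in(): hands the job in; it is judged then, once.
Trained networks look in the newest picture that a camera, given by its name, has taken for a name from the list of things; names that differ only in an ending like _2 or _b are one class to them, and where a whole thing is asked for, a point or a joint stands for the part that bears it (a point fixed in the world has none). Each returns a list of dicts, best first, with "p" (0 to 1); they miss things now and then, are a little off and sometimes report something else, mostly with a low value. They report only what shows in the picture. A call takes as long as a camera call. They do not tell look-alikes from the thing itself.
- arm.recognise(thing, camera): "rect" ([left, top, right, bottom] as shares, 0 to 1, of the picture: columns of its width, rows of its height, round what is visible of it).
- arm.tip_of(thing, camera): "point" ([column, row] as shares, 0 to 1, of the picture: columns of its width, rows of its height: a listed point, or the origin of a listed thing).
The state is a dict: "clock": time; "qpos": joint angles; "dq": joint speeds; "joint_efforts": joint torques, N m; "tcp_pos": TCP position; "tool_rot": TCP orientation; "contact_force": force on the tool from outside, world axes, zero at the start; "moment": the same for the moment, N m; "gripper_width": finger opening in mm; "grasp_force": force on a finger pad.
Only numpy, scipy, OpenCV 4.12 (cv2) and the standard library are available. Lean on these libraries where they do the work, as an engineer would, in place of code of your own. Each camera call takes 0.05 s, during which the arm holds its last target. There are 200 camera calls.

TASK

Clamp the boot for repair: hold the clamp's spring-loaded release bar up, slide the carriage along so that its sprung heel pad pushes the boot against the toe stop and is partly pressed in, then let the bar go so that it drops fully into a notch. The boot must end up standing and gripped between toe stop and heel pad, with the pad clearly pressed in but not squashed to its stop; leave the things lying around where they are.

Things in the scene. Friction and masses are not known exactly. Their poses are not given: they have to be found in the camera images.
- clamp: Bench boot clamp fixed to the table: a grey bed 130 mm wide (x), 640 mm long (y), 20 mm thick. Origin at table height, right under the release bar as it stands at the start; z up; +y along the bed in the closing direction, from the release bar towards boot and toe stop. The bed runs from y = -90 to 550 mm.
- rack_start (a point): On the clamp's frame at y = 0, 40 mm above the table: top of the notched steel rack (30 mm wide) along the bed's middle under the carriage. Notches every 16 mm: the carriage latches at 0, 16, 32 .. 128 mm of travel, with 1.5 mm play either way.
- deck_mid (a point): Middle of the wooden deck's top, 40 mm above the table, y = 160 to 545 mm on the clamp. The boot stands on it between two low fences 86 mm apart, 14 mm above the deck. Beyond the boot stands the toe stop, 80 mm wide, its top 93 mm above the table; its rubber face is screwed fast somewhere between y = 420 and 465 mm on the clamp, the setting is not reported.
- carriage (a joint): Travel of the carriage along the clamp's +y (m), 0 at the start, at most 0.134. Grey plate 116 mm wide, from 60 mm behind to 100 mm ahead of the bar, top 56 mm above the table; 36 mm wide guide block round the bar's stem (top 70 mm), 80 mm wide front block (70 to 100 mm ahead of the bar, top 88 mm). About 4 N of friction; locked both ways while the bar is down in a notch.
- release_bar (a joint): How far the release bar is raised (m): 0 = fully down in a notch, 0.018 = upper stop. Above about 0.011 it is clear of the rack and the carriage is free. Weight and spring push it down with 5 to 6 N. Let go over a tooth it stays up (0.003 to 0.011) until the carriage is moved a little or the heel pad's spring pushes it back.
- bar_mid (a point): Middle of the release bar: round steel, 14 mm thick, 140 mm long along the clamp's x, level, 112 mm above the table when down. It sits like a T on an upright stem 16 mm wide (x), 8 mm thick (y); on either side of the stem the space under it is free down to the carriage plate. Pushing on the bar slides the carriage. The point moves with it, axes parallel to the clamp's.
- pad_face (a point): Middle of the heel pad's front face: a rubber-faced plate 56 mm wide, 40 mm high on a sprung plunger in the carriage, centre 68 mm above the table, 165 mm ahead of the bar when not pressed in. Axes parallel to the clamp's.
- heel_pad (a joint): How far the heel pad is pressed back into the carriage (m): 0 = free, 0.032 = squashed to its stop. It takes 5 N to start and 1.5 N more per 10 mm. The boot alone slides on the deck with less than that, so the pad only starts to give when the boot is against the toe stop.
- boot: Brown leather ankle boot with dark sole, 200 mm long, 74 mm wide, 118 mm high, about 0.35 kg, standing loose on the deck ahead of the heel pad, toe towards the toe stop. Origin under its middle on the sole's underside, z up, its y axis points to the toe (toe at 100 mm, heel at -100 mm).
- hammer: A hammer lying loose on the table on the clamp's +x side; leave it alone.
- tack_cup: A small open steel cup, 72 mm wide, 60 mm high, standing on the table on the clamp's +x side; leave it alone.
- glue_tin: A glue tin, 84 mm wide, 85 mm high, standing on the table on the clamp's +x side; leave it alone.
- brush: A brush lying loose on the table on the clamp's +x side; leave it alone.
There are look-alikes about, which are no part of the job. Of the things that look like the boot, the largest one is meant.

How it is judged:
By the outcome, as a careful person would: the job done as asked, in the order asked, and still so for the second after the job is handed in, with the robot touching nothing.
It also fails if it takes over 45 s, if anything falls off the work surface, if the arm or the gripper's body presses on something with over 40 N, if the wrist force passes 120 N, or if a joint passes its speed limit or range.

## Working session

There is one attempt and no reset: what is moved stays moved. The work goes in short steps, each a Python script; the robot and the scene stay as the last script left them, time stands still between calls to the robot, and variables do not carry over. Pictures are saved under pics/ and viewed, at most 10 in all, crops included, and the job is handed in when it is done.

```bash
ls; mkdir -p pics
python3 - <<'E'
from rig import arm
import cv2, numpy as np
for n in("side","top"):
    im=arm.get_image(n); cv2.imwrite(f"pics/{n}0.png",im[:,:,::-1])
    c=arm.camera_params(n); print(n,{k:(np.round(v,3).tolist()) for k,v in c.items()})
    for t in("bar_mid","pad_face","rack_start","deck_mid","boot","clamp"):
        print(t,[(round(d["p"],2),(np.array(d["point"])*[512,384]).round(1).tolist()) for d in arm.tip_of(t,n)][:3])
print(arm.read_state()["clock"], arm.read_state()["tool_rot"])
E
```

```text
pics
side {'fx': 493.022, 'fy': 493.022, 'cx': 259.36, 'cy': 196.49, 'k1': -0.204, 'T': [[0.995, -0.073, 0.064, 485.636], [-0.097, -0.716, 0.692, -940.39], [-0.004, -0.695, -0.719, 1188.431], [0.0, 0.0, 0.0, 1.0]]}
bar_mid [(0.61, [234.4, 269.6])]
pad_face [(0.59, [246.6, 232.9])]
rack_start [(0.64, [234.8, 285.0])]
deck_mid [(0.74, [247.5, 193.5]), (0.28, [233.6, 273.1])]
boot [(0.9, [244.9, 207.6]), (0.77, [289.3, 149.4]), (0.67, [184.6, 202.0])]
clamp [(0.86, [236.3, 290.0]), (0.27, [313.9, 210.7])]
top {'fx': 423.514, 'fy': 423.514, 'cx': 250.205, 'cy': 191.26, 'k1': -0.064, 'T': [[-0.026, -0.998, 0.058, 505.157], [-0.999, 0.028, 0.032, 85.159], [-0.034, -0.057, -0.998, 1281.709], [0.0, 0.0, 0.0, 1.0]]}
bar_mid [(0.51, [356.6, 218.4])]
pad_face [(0.57, [291.5, 214.0])]
rack_start [(0.56, [352.8, 216.5])]
deck_mid [(0.63, [231.9, 201.3]), (0.45, [227.2, 156.6])]
boot [(0.83, [248.3, 204.4]), (0.79, [232.3, 274.1]), (0.59, [144.8, 145.6])]
clamp [(0.8, [349.6, 215.8])]
0.7 [1.49815886e-01 9.88713912e-01 1.96328957e-05 2.06993014e-06]
```

View pics/side0.png

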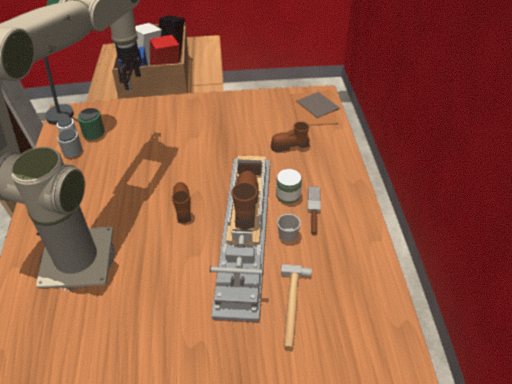

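View pics/top0.png

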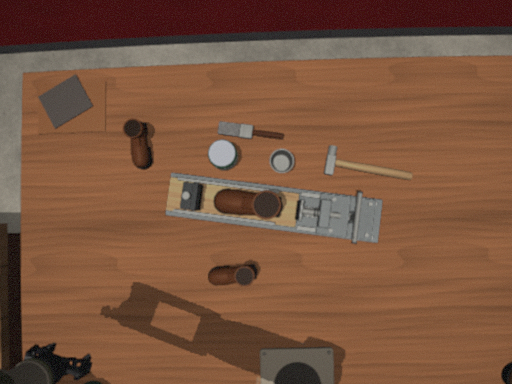

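```bash
cat > h.py <<'E'
import numpy as np, cv2
from scipy.spatial.transform import Rotation as R
from rig import arm
def ray(n,px):
    c=arm.camera_params(n); T=np.array(c["T"])
    d=np.array([(px[0]-c["cx"])/c["fx"],(px[1]-c["cy"])/c["fy"]]); u=d.copy()
    for _ in range(30): u=d/(1+c["k1"]*(u@u))
    v=T[:3,:3]@[u[0],u[1],1]; return T[:3,3],v/np.linalg.norm(v)
def tri(ps,pt):
    (a,u),(b,v)=ray("side",ps),ray("top",pt)
    s=np.linalg.lstsq(np.c_[u,-v],b-a,rcond=None)[0]
    p,q=a+s[0]*u,b+s[1]*v
    return (p+q)/2,np.linalg.norm(p-q)
def atz(n,px,z):
    a,u=ray(n,px); return a+u*(z-a[2])/u[2]
def proj(n,P):
    c=arm.camera_params(n); T=np.array(c["T"]); p=T[:3,:3].T@(np.array(P)-T[:3,3])
    u=p[:2]/p[2]; u=u*(1+c["k1"]*(u@u)); return u*c["fx"]+[c["cx"],c["cy"]]
E
python3 - <<'E'
from h import *
np.set_printoptions(precision=1,suppress=True)
for t,s,p in(("bar",[234.4,269.6],[356.6,218.4]),("pad",[246.6,232.9],[291.5,214]),("rack",[234.8,285],[352.8,216.5]),("deck",[247.5,193.5],[231.9,201.3]),("boot",[244.9,207.6],[248.3,204.4]),("clamp",[236.3,290],[349.6,215.8])): print(t,*tri(s,p))
E
```

```text
bar [ 489.9 -167.9  111.1] 1.3153068984216043
pad [521.1   6.1  51.6] 26.831793727203248
rack [ 491.4 -171.7   43.3] 8.3497755369757
deck [550.3 179.4  41.9] 1.557308373381447
boot [539.  132.   26.6] 1.0002736450951042
clamp [ 494.  -168.5   12.9] 7.312683894222315
```

Side view: the clamp runs up the picture, with the bar at (236,269), the boot at (245,195) and the toe stop at about (250,167). Top view: the bar is at (357,217), the toe stop's dark block at (182–202, 183–210) and the boot between them. The two smaller boots are decoys. Next I overlay a clamp model to locate the toe stop face.

```bash
cat >> h.py <<'E'
O=np.array([490.,-168.,0]); D=np.array([550.3,179.4,0])
Y=(D-O)/np.linalg.norm(D-O); X=np.array([Y[1],-Y[0],0]); Z=np.array([0,0,1.])
def W(x,y,z): return O+x*X+y*Y+z*Z
E
python3 - <<'E'
from h import *
print(Y)
L=[]
for n,(a,b,c,d),s in(("top",(160,165,390,250),3.4),("side",(205,150,280,325),3.4)):
    im=cv2.imread(f"pics/{n}0.png")[b:d,a:c]
    im=cv2.resize(im,None,fx=s,fy=s,interpolation=cv2.INTER_CUBIC)
    def line(P,Q,col):
        p,q=[tuple(((proj(n,v)+.5-[a,b])*s).astype(int)) for v in(P,Q)]; cv2.line(im,p,q,col,1)
    for x in(-65,65): line(W(x,-90,20),W(x,550,20),(0,255,255))
    for y in(-90,550): line(W(-65,y,20),W(65,y,20),(0,255,255))
    line(W(-70,0,112),W(70,0,112),(255,0,0))
    for F,col in((420,(0,0,255)),(440,(0,255,0)),(460,(255,0,255))):line(W(-40,F,93),W(-15,F,93),col);line(W(15,F,93),W(40,F,93),col)
    line(W(-28,165,88),W(28,165,88),(255,255,0))
    L.append(im)
cv2.imwrite("pics/ovt.png",L[0]); cv2.imwrite("pics/ovs.png",L[1]); print(L[0].shape,L[1].shape)
E
```

```text
[0.171018  0.9852679 0.       ]
(289, 782, 3) (595, 255, 3)
```

View pics/ovt.png

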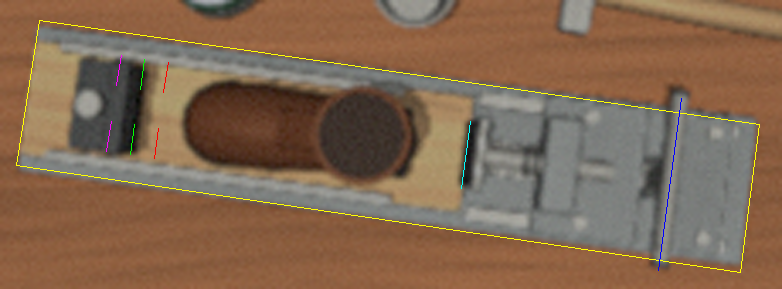

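View pics/ovs.png

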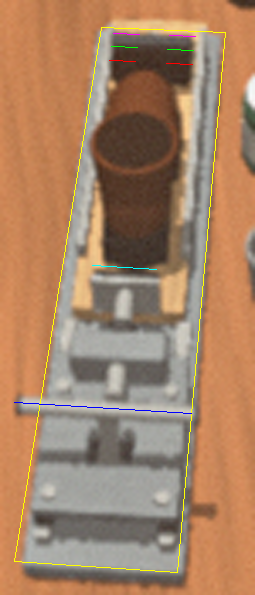

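The overlay matches within about 2 mm, and the toe stop face looks to be near y≈440–458. I'll find it exactly from force while sliding. Next is gripping the bar.

```bash
cat >> h.py <<'E'
q=np.r_[np.array([(X[0]-0)*0,0,0]),0]
Q=R.from_matrix(np.c_[-X,Y,-Z]).as_quat()
def st(tag=""):
    s=arm.read_state(); p=np.array(s["tcp_pos"])-O; f=np.array(s["contact_force"])
    print(tag,"t%.2f x%.1f y%.1f z%.1f | Fx%.1f Fy%.1f Fz%.1f w%.1f g%.1f"%(s["clock"],p@X,p@Y,p[2],f@X,f@Y,f[2],s["gripper_width"],s["grasp_force"]))
    return s
E
python3 - <<'E'
from h import *
print(Q)
arm.move_to(W(0,1,250),Q); st("above")
arm.move_straight(W(0,1,166),feed=120); st("down")
arm.grab(20); st("grab")
E
```

```text
[0.08582568 0.99631017 0.         0.        ]
above t3.53 x0.2 y1.6 z250.1 | Fx0.0 Fy-0.3 Fz-0.8 w85.3 g0.0
down t4.38 x0.5 y0.9 z166.8 | Fx-0.3 Fy0.2 Fz0.7 w85.4 g0.0
grab t5.03 x0.1 y-0.2 z166.4 | Fx-1.9 Fy-6.2 Fz2.0 w13.4 g21.4
```

Run:
```python
from h import *
arm.move_straight(W(0,-0.5,166),feed=30); st("shift")
arm.grab(60); s0=st("grip60")
arm.move_straight(W(0,-0.5,181),feed=40); arm.wait(.3); st("lift")
for y in (16,32,48,54):
    arm.move_straight(W(0,y,181),feed=50); arm.wait(.2); st(y)
```

```text
shift t5.28 x0.1 y-0.7 z166.4 | Fx-1.7 Fy-0.5 Fz5.1 w13.2 g21.7
grip60 t5.50 x0.2 y-0.7 z166.5 | Fx-2.6 Fy-0.5 Fz5.2 w12.0 g58.3
lift t6.33 x0.1 y-0.7 z180.5 | Fx3.8 Fy-5.1 Fz-5.2 w11.8 g58.3
16 t7.01 x-0.2 y16.4 z180.7 | Fx3.6 Fy4.1 Fz-5.6 w12.2 g58.5
32 t7.67 x-0.3 y31.9 z180.8 | Fx-1.0 Fy-1.4 Fz-5.1 w12.1 g58.7
48 t8.34 x-0.4 y47.9 z180.7 | Fx-4.0 Fy-3.4 Fz-5.4 w12.0 g58.9
54 t8.81 x-0.5 y53.8 z180.6 | Fx-5.0 Fy-4.1 Fz-5.8 w12.2 g59.0
```

Run:
```python
from h import *
for y in range(58,110,4):
    arm.move_straight(W(-.02*y,y,181),feed=40); arm.wait(.12); s=st(y)
    if np.array(s["contact_force"])@Y<-13: break
```

```text
58 t9.18 x-0.8 y57.7 z181.3 | Fx-0.2 Fy-5.2 Fz-5.8 w11.8 g59.0
62 t9.54 x-0.9 y61.9 z181.3 | Fx0.7 Fy-4.1 Fz-4.9 w11.6 g59.0
66 t9.91 x-1.0 y66.0 z181.3 | Fx2.9 Fy-4.1 Fz-5.7 w11.8 g59.0
70 t10.28 x-1.0 y70.0 z181.3 | Fx3.5 Fy-3.5 Fz-4.7 w12.0 g59.0
74 t10.64 x-1.1 y74.0 z181.2 | Fx3.5 Fy-4.1 Fz-6.5 w12.1 g59.0
78 t11.01 x-1.2 y77.6 z181.3 | Fx3.2 Fy-5.9 Fz-5.8 w12.3 g59.0
82 t11.38 x-1.2 y81.4 z181.3 | Fx2.7 Fy-6.3 Fz-5.1 w11.9 g59.0
86 t11.74 x-1.3 y85.3 z181.3 | Fx3.2 Fy-8.6 Fz-4.9 w12.1 g59.1
90 t12.11 x-1.4 y89.2 z181.3 | Fx4.1 Fy-8.0 Fz-5.1 w12.0 g59.1
94 t12.47 x-1.4 y93.1 z181.3 | Fx3.2 Fy-8.9 Fz-5.5 w11.8 g59.1
98 t12.84 x-1.5 y96.9 z181.3 | Fx2.3 Fy-9.8 Fz-5.6 w11.9 g59.1
102 t13.21 x-1.5 y100.8 z181.4 | Fx4.1 Fy-10.7 Fz-5.1 w12.2 g59.1
106 t13.57 x-1.6 y104.7 z181.4 | Fx4.2 Fy-11.1 Fz-5.5 w12.0 g59.1
```

Force rises at about 0.15 N/mm from y≈82 on, which matches the pad spring rate. I'll look before picking the notch.

Run:
```python
from h import *
L=[]
for n,(a,b,c,d),s in(("top",(160,165,290,250),5),("side",(210,150,280,260),3.86)):
    im=arm.get_image(n)[:,:,::-1].copy(); cv2.imwrite(f"pics/{n}1.png",im)
    old=cv2.imread(f"pics/{n}0.png")
    L+= [cv2.resize(i[b:d,a:c],None,fx=s,fy=s,interpolation=cv2.INTER_CUBIC) for i in((im,) if n=="top" else (im,))]
    print(n,[(round(d["p"],2),(np.array(d["point"])*[512,384]).round(1).tolist()) for d in arm.tip_of("pad_face",n)][:2],[(round(d["p"],2),(np.array(d["point"])*[512,384]).round(1).tolist()) for d in arm.tip_of("boot",n)][:3])
    for y in(245,255,265): print("pad top at",y,[proj(n,W(-.02*y,y,88)).round(1)])
L=[np.clip(i.astype(float)*1.6,0,255).astype('uint8') for i in L]
H=[cv2.copyMakeBorder(i,0,430-i.shape[0],0,0,cv2.BORDER_CONSTANT) if i.shape[0]<430 else i[:430] for i in L]
o=cv2.hconcat(H)[:, :]; print(o.shape); o=o[:, :]; cv2.imwrite("pics/c1.png",cv2.resize(o,(790,int(o.shape[0]*790/o.shape[1]))))
```

```text
top [(0.61, [267.2, 208.3])] [(0.93, [142.3, 144.3]), (0.86, [236.8, 201.6]), (0.75, [232.3, 274.3])]
pad top at 245 [array([268.1, 207.7])]
pad top at 255 [array([264.6, 207.2])]
pad top at 265 [array([261. , 206.8])]
side [(0.54, [247.8, 214.3])] [(0.77, [289.5, 146.1]), (0.75, [184.3, 205.4]), (0.73, [245.6, 197.9])]
pad top at 245 [array([242.1, 208.1])]
pad top at 255 [array([242.3, 205.7])]
pad top at 265 [array([242.6, 203.3])]
(430, 920, 3)
```

View pics/c1.png

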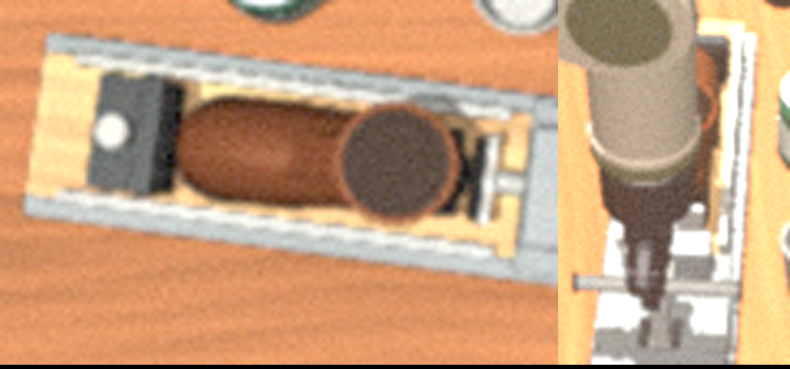

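The boot touches the toe stop and the pad is behind its heel. The boot moved about 34 mm, so pad contact began at about 73–80 mm of travel. The 96 mm notch therefore gives roughly 16–23 mm of pad travel, the best available. I'll back up to just past it and release.

Run:
```python
from h import *
for n,p0,p1 in(("top",[291.5,214],[267.2,208.3]),): print("pad y",[(atz(n,p,68)-O)@Y for p in(p0,p1)])
print("boot y",[(atz("top",p,40)-O)@Y for p in([248.3,204.4],[236.8,201.6])])
# shift of the pad's steel plate between pictures
a=cv2.imread("pics/top0.png");b=cv2.imread("pics/top1.png")
t=a[203:224,298:306]; r=cv2.matchTemplate(b[195:220,262:285],t,cv2.TM_CCOEFF_NORMED); _,m,_,l=cv2.minMaxLoc(r); print("plate",l[0]+262-298,l[1]+195-203,m)
arm.move_straight(W(-1.9,96.8,181),feed=30); arm.wait(.3); st("at96")
arm.ungrasp(); arm.wait(.4); st("open")
arm.move_straight(W(-1.9,96.8,260),feed=150); arm.move_to(W(-150,-60,330),Q); st("clear")
L=[]
for n,(a,b,c,d),s in(("top",(160,165,390,250),2.2),("side",(210,150,280,300),3)):
    im=arm.get_image(n)[:,:,::-1].copy(); cv2.imwrite(f"pics/{n}2.png",im)
    L.append(cv2.resize(im[b:d,a:c],None,fx=s,fy=s,interpolation=cv2.INTER_CUBIC))
    P={t:[(np.array(d["point"])*[512,384]).round(1) for d in arm.tip_of(t,n)][:1] for t in("bar_mid","pad_face")}
    print(n,P); 
    if n=="top": T=P
for t in T:
    if T[t] and P[t]: w,e=tri(P[t][0],T[t][0]); w=w-O; print(t,w@X,w@Y,w[2],e)
L[0]=cv2.copyMakeBorder(L[0],0,450-L[0].shape[0],0,0,cv2.BORDER_CONSTANT); cv2.imwrite("pics/c2.png",cv2.hconcat(L))
```

```text
pad y [np.float64(176.18499854513544), np.float64(247.1676149185375)]
boot y [np.float64(303.52173344103244), np.float64(338.1725400233337)]
plate -27 -5 0.8395050168037415
at96 t14.63 x-1.5 y96.2 z181.3 | Fx4.4 Fy-6.2 Fz-5.7 w12.2 g59.2
open t15.73 x-1.9 y96.8 z181.0 | Fx-1.0 Fy0.2 Fz0.4 w85.7 g0.0
clear t17.32 x-149.8 y-59.6 z329.2 | Fx-0.0 Fy-0.1 Fz-0.0 w85.9 g0.0
top {'bar_mid': [array([322.9, 213.1])], 'pad_face': [array([265. , 206.9])]}
side {'bar_mid': [array([239.5, 244.4])], 'pad_face': [array([247. , 214.6])]}
bar_mid 2.5611819633684587 92.81402759783334 102.96394940735343 1.3890483374031988
pad_face 2.520433724485824 254.79963587101707 47.54849201259913 11.418926301170961
```

View pics/c2.png

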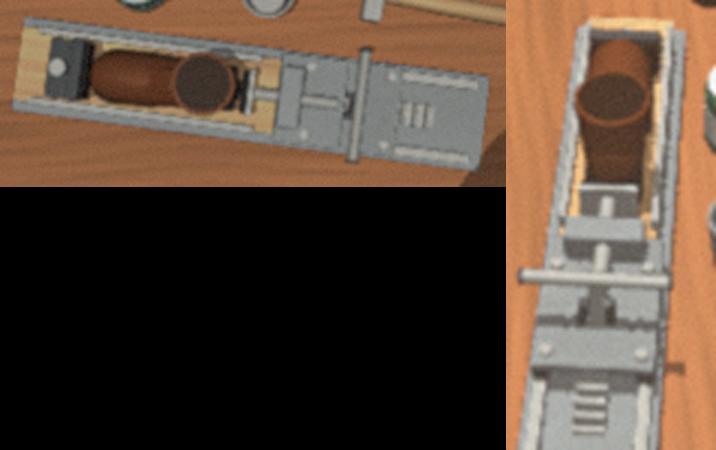

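Run:
```python
from h import *
w,e=tri([239.6,242.5],[322.9,212.2]); w=w-O; print(w@X,w@Y,w[2],e)
for y in(94.5,96,98):
  for h in(112,118): print(y,h,proj("side",W(-1.9,y,h)).round(1),proj("top",W(-1.9,y,h)).round(1))
# same-method row profile of the bar in side pictures: left arm of the bar, vs start
for k,n in((0,"side0"),(2,"side2")):
    g=cv2.imread(f"pics/{n}.png",0).astype(int); 
    for x in(-50,50):
        c,r=proj("side",W(x-(1.9 if k else 0),0 if k==0 else 96,112)); c=int(round(c)); r=int(round(r)); print(n,x,c,r,g[r-6:r+7,c-1:c+2].mean(1).round().astype(int))
```

```text
3.9077164938954123 93.99566142939591 110.23385482803405 0.4722501293729077
94.5 112 [237.6 241.8] [322.5 214.3]
94.5 118 [237.5 240.5] [322.8 214.3]
96 112 [237.7 241.4] [322.  214.3]
96 118 [237.6 240.1] [322.3 214.3]
98 112 [237.7 240.9] [321.3 214.2]
98 118 [237.7 239.5] [321.5 214.2]
side0 -50 216 268 [147 145 148 147 153 178 199 188 153 122 127 144 149]
side0 50 253 271 [172 156 156 164 180 195 190 156 127 144 162 166 167]
side2 -50 220 240 [139 140 144 141 136 146 189 199 174 134 118 135 146]
side2 50 255 242 [109 137 170 176 151 163 195 203 166 132 144 167 171]
```

The bar measures about 110 mm high at 94–96 mm of travel, so it is seated in the notch. The boot stands gripped between toe stop and pad, and the pad is about 20 mm in.

```bash
python3 -c "
from rig import arm
print(arm.hand_in())"
```

```text
the job is handed in; nothing more can be done
None
```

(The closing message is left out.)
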